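# Fish the lost game counter out from under the desk rack

## Task

A game counter has been lost under the low wire rack on the desk. Leave the rack alone and use the hooked rod: reach in through its open front, get the hook round behind the counter and draw it out onto the open desk, without touching the counter with the gripper while it is under the rack. Then lay the rod flat on the desk clear of the rack and put the counter flat into the clear tube on top of the other three, so that the stack reaches the line, leaving the tube standing and the other things on the desk where they are.

Things in the scene. Friction and masses are not known exactly. Their poses are not given: they have to be found in the camera images.
- rack: Wire rack of bare steel fixed to the desk, 260 mm deep (x), 300 wide (y), near yaw +90 degrees. Origin: on the desk under its middle. Open front at x = -130, +x leads in under it; the other three sides have an 8 mm bar on the desk at x = 130 and y = +-150; 8 mm corner legs. Top: wires 23 mm apart, underside 59, top 67 mm up. Notebook and soap box fixed on it beyond x = 75, to 100 mm high.
- rod: Hooked rod lying flat, 120 g. Origin: underside, below the handle's middle. Wooden handle x -50 to 50 mm, 18 wide (y), 24 high. Steel shaft 8 mm thick, centre line 6.5 mm above the underside, runs along +x to x = 280, turns 56 mm to +y, then 22 mm back towards -x: a hook with a pocket 48 mm wide, open towards the handle. Balances about 30 mm ahead of the origin.
- rod_grip (a point): Point to grip the rod: in the handle, 20 mm ahead of its middle, 14 mm above the underside. Axes as rod (x along the shaft to the hook); close the fingers along y.
- rod_pocket (a point): Middle of the hook's pocket, at x = 256, y = 28, z = 6.5 mm in the rod's frame: where the centre of a counter sits when it lies against the hook's crossbar.
- counter: The dropped game counter: dark wooden disc 40 mm across, 14 mm thick, 18 g, lying flat on the desk under the rack, 95 to 135 mm in from the open front. Origin: centre of its underside, z up. Its like lie in the tube.
- counter_center (a point): Centre of the dropped counter, 7 mm above its underside.
- tube: Clear plastic storage tube standing loose on the desk on a round wooden foot 72 mm across, 350 g. Inner diameter 46 mm, outer 52 mm, inner floor 8 mm and open rim 74 mm above the desk. Origin: centre of the underside, z up. It holds three counters, whose top is at 50 mm; one more brings the top to the mark at 64 mm.
- tube_mouth (a point): Centre of the tube's open mouth, at rim height, 74 mm above the tube's underside.
- tube_mark (a point): On the tube's axis at the height of the black line round it, 64 mm above its underside.
- stack1: Counter number 1 from the bottom in the tube, same as the dropped one. Origin: centre of its underside.
- stack2: Counter number 2 from the bottom in the tube, same as the dropped one. Origin: centre of its underside.
- stack3: Counter number 3 from the bottom in the tube, same as the dropped one. Origin: centre of its underside.
- eraser: White eraser 20 x 45 x 12 mm lying under the rack near its back, at rack x about 105 mm. A bystander. Origin: centre of its underside.
- mug: White mug, 80 mm across, 90 mm high. A bystander. Origin: centre of its underside.
- tape: Roll of tape lying flat, 70 mm across, 18 mm high. A bystander. Origin: centre of its underside.
- balm: Lip balm stick standing, 20 mm across, 65 mm high. A bystander. Origin: centre of its underside.
- cream: Cream jar, 56 mm across, 40 mm high. A bystander. Origin: centre of its underside.
- carton: Carton standing, 60 x 70 mm, 130 mm high. A bystander. Origin: centre of its underside.
- toothbrush: Electric toothbrush standing on its charger, 52 mm across the foot, 190 mm high. A bystander. Origin: centre of its underside.

How it is judged:
By the outcome, as a careful person would: the job done as asked, in the order asked, and still so for the second after the job is handed in, with the robot touching nothing.
It also fails if it takes over 62 s, if anything falls off the work surface, if the arm or the gripper's body presses on something with over 40 N, if the wrist force passes 120 N, or if a joint passes its speed limit or range.

## Robot

A 6-joint arm with a two-finger parallel gripper is mounted at the origin on the work surface. World frame = base frame: x ahead of the robot, y to its left, z up, the work surface at z = 0. Lengths are in mm, angles in rad, forces in N, time in s.
With the tool pointing down it reaches from about 350 to 975 mm from the base axis. Payload 7.1 kg.
Tool frame: the origin (TCP) lies on the front face of the gripper's body, between the roots of the fingers; the fingertips stand 80 mm ahead of it and the grasp point (between the pads) lies 61 mm ahead of it; z points along the fingers, y is the line along which they close (so a half turn about z gives the same grasp; the last joint's range is limited). The gripper opens to 88 mm and grips with 3 to 60 N. Pads are 20 mm wide; open, the fingers measure 115 mm over their backs; the gripper's body (75 mm by 178 mm) begins 61 mm behind the grasp point.
Start: joints at [1.28, 0.423, 1.63, -0, 1.089, -0.019], TCP at [167.76, 602.048, 302.675] pointing down, gripper open.
Joint ranges: [-3, 3], [-0.9, 2.11], [0.09, 2.58], [-1.31, 4.45], [0.11, 2.69], [-2.54, 2.54]. Speed limits (rad/s): [2.39, 2.39, 3.01, 3.14, 3.14, 3.14].

## Interface

Orientations are given as a rotation vector (axis times angle).
In Python, from workcell import readout, vision, close_job gives the robot as it stands.
- The arm moves only by the tool servo_tool, never from a script. Its argument "plan" is a list that holds one entry, the list of rows, each a list of 7 numbers: the gripper command: -1 is fully open, 1 is shut, values between are in proportion, then the shift along the world's x, y, z in units of 40 mm (1.0 is 40 mm), then the turn, a rotation vector about the world's x, y, z in units of 5 degrees (1.0 is 5 degrees). A call has 1 to 5 rows; each row shifts and turns the commanded pose from where the row before left it; what a row does not reach is not made up. A row lasts 1/12 s, in which the tool goes at most 41.7 mm and 7.16 degrees, less where a joint would pass 70% of its speed; a pose out of reach is approached as far as the arm can. A call is refused whole if a number of a shift passes 1 or a number of a turn 1, either way. A call with a gripper value outside its range is refused whole. The fingers move at their own pace and stop on an object; the grip force is fixed at half the most. Time passes only in rows, so rows that do not move let the fingers close. It gives the time, the measured TCP pose, the force, the opening and the grip force at its end, in the units of the state.
- readout.get_obs(): the state, without advancing time (a new reading comes with each control period).
- vision.get_image(name): name is "scene" or "side" or "wrist"; returns the picture (384x512x3 uint8, red, green, blue); there is no depth.
- vision.camera_params(name): a dict with "fx", "fy", "cx", "cy" (pixels), "rvec" (rotation vector, rad) and "tvec" (3), from world to camera coordinates, as OpenCV has them; the wrist camera has in their place "hand_eye" (4x4, takes a point from camera to tool coordinates, whose origin is the TCP and whose axes are the flange's). Camera axes: x right, y down, z forward; pixel columns grow to the right and rows downward; lengths in mm; the calibration is good to about 2 mm. A picture is of the moment at which its call begins: read the wrist's pose just before it. camera_params takes no time and is no camera call.
- close_job(): hands the job in; it is judged then, once.
The state is a dict: "t": time; "qpos": joint angles; "qvel": joint speeds; "joint_torque": joint torques, N m; "ee_pos": TCP position; "orientation": TCP orientation; "ft_force": force on the tool from outside, world axes, zero at the start; "moment": the same for the moment, N m; "width": finger opening in mm; "grasp_force": force on a finger pad.
Only numpy, scipy, OpenCV 4.12 (cv2) and the standard library are available. Lean on these libraries where they do the work, as an engineer would, in place of code of your own. Each camera call takes 0.05 s, during which the arm holds its last target. There are 200 camera calls.

## Working session

There is one attempt and no reset: what is moved stays moved. The work goes in short steps, Python scripts to look and compute and a tool call to move; the robot and the scene stay as the last step left them, time stands still between calls to the robot, and variables do not carry over. Pictures are saved under pics/ and viewed, at most 10 in all, crops included, and the job is handed in when it is done.

Besides the shell and the picture viewer there is one more tool, called after "Call:" as name(argument=value, ...), one argument or row to a line, values as JSON. servo_tool: Moves the arm, as the interface text tells. Its arguments: {"type":"object","properties":{"plan":{"type":"array"}},"required":["plan"]}

```bash
mkdir -p pics
cat > h.py <<'E'
import numpy as np, cv2
from workcell import readout, vision, close_job
def snap(n,f):
    o=readout.get_obs(); im=vision.get_image(n); cv2.imwrite('pics/'+f,cv2.cvtColor(im,cv2.COLOR_RGB2BGR)); return o,im
def cam(n,o=None):
    p=vision.camera_params(n); K=np.array([[p['fx'],0,p['cx']],[0,p['fy'],p['cy']],[0,0,1]])
    if n=='wrist':
        T=np.eye(4);T[:3,:3]=cv2.Rodrigues(np.array(o['orientation'],float))[0];T[:3,3]=o['ee_pos']
        M=np.linalg.inv(T@np.array(p['hand_eye'])); R,t=M[:3,:3],M[:3,3]
    else: R=cv2.Rodrigues(np.array(p['rvec'],float))[0];t=np.array(p['tvec'],float)
    return K,R,t
def px2w(c,u,v,z):
    K,R,t=c; d=R.T@np.linalg.inv(K)@[u,v,1]; o=-R.T@t; return (o+d*(z-o[2])/d[2]).round(1)
def w2px(c,P):
    K,R,t=c; q=K@(R@np.array(P,float)+t); return (q[:2]/q[2]).round(1)
E
python3 - <<'E'
from h import *
a=snap('scene','a.png')[1];b=snap('side','b.png')[1];o,c=snap('wrist','c.png')
for n,i in zip('abc',(a,b,c)): cv2.imwrite(f'pics/{n}2.png',cv2.cvtColor(cv2.resize(i,(800,600),interpolation=cv2.INTER_CUBIC),cv2.COLOR_RGB2BGR))
print(o)
for n in('scene','side'):
    K,R,t=cam(n);print(n,-R.T@t,R[2],K[0,0])
print(vision.camera_params('wrist'))
E
```

```text
{'t': 0.1, 'qpos': array([ 1.27997435e+00,  4.23775286e-01,  1.63059604e+00, -2.22000580e-05,
        1.08859481e+00, -1.90155788e-02]), 'qvel': array([ 0.0015011 , -0.00104329,  0.00103147, -0.00021386,  0.0002318 ,
       -0.00144838]), 'joint_torque': array([-4.33921387e-04, -5.45616782e+01, -2.74323159e+01,  6.45338441e-02,
        1.88135222e-02, -6.60207547e-05]), 'ee_pos': array([167.67334475, 601.68831128, 301.9794579 ]), 'orientation': array([-4.25597199e-01, -3.11243592e+00,  2.13626238e-03]), 'ft_force': array([ 0.1547923 ,  0.6191658 , -0.28359998]), 'moment': array([ 0.01194648, -0.03648625, -0.00739659]), 'grasp_force': 0.0, 'width': 88.00424377545886}
scene [1259.4916426   317.98629618  703.53981517] [-0.69557968 -0.30245939 -0.65168031] 349.14293563083527
side [ -75.29160985 -712.57981689 1074.90458257] [ 0.48036371  0.51955062 -0.70662426] 451.32761774671536
{'fx': 310.4007379001922, 'fy': 310.4007379001922, 'cx': 258.4771135073984, 'cy': 193.99924250811833, 'hand_eye': array([[-1.44240830e-03, -9.59523680e-01, -2.81624264e-01,
         7.70302743e+01],
       [ 9.99998931e-01, -1.45135372e-03, -1.76825990e-04,
        -1.73795306e-01],
       [-2.39067700e-04, -2.81624218e-01,  9.59524748e-01,
        -8.27462542e+01],
       [ 0.00000000e+00,  0.00000000e+00,  0.00000000e+00,
         1.00000000e+00]])}
```

View pics/a2.png

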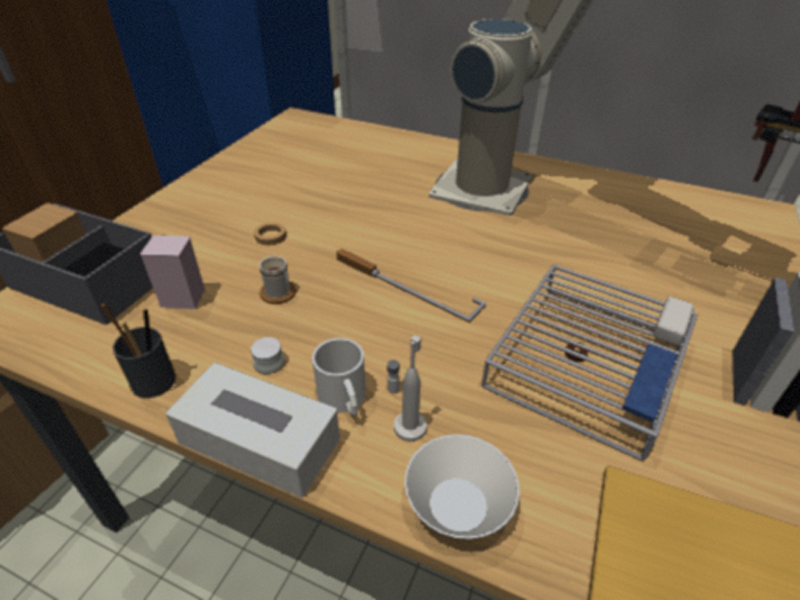

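View pics/b2.png

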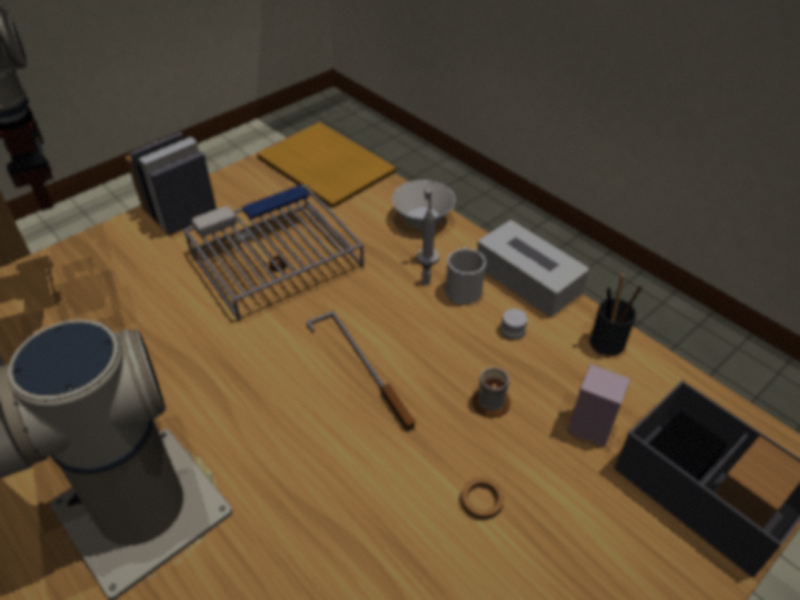

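View pics/c2.png

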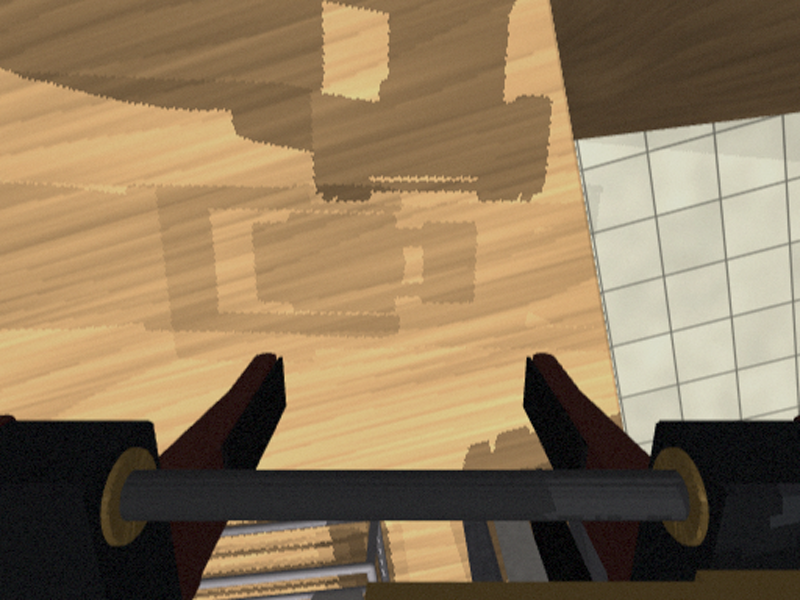

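The scene shows the rod's handle at (338,256)–(376,270), its hook corner at (471,318) and the tip at (484,302). The counter is at (577,351) under the wires, the tube foot at (277,293), and the rack front runs from (488,362) to (555,268). The side view agrees: handle (408,424)–(385,390), hook corner (335,316), counter (277,264), tube (491,400).

```bash
python3 - <<'E'
from h import *
s=1.5625
S=cam('scene');D=cam('side')
def tri(a,b):
    A=[];y=[]
    for (K,R,t),p in ((S,a),(D,b)):
        P=K@np.c_[R,t]; u,v=np.array(p)/s; A+= [u*P[2]-P[0],v*P[2]-P[1]]
    X=np.linalg.svd(np.array(A))[2][-1]; return (X[:3]/X[3]).round(1)
for n,a,b,z in [('handle end',(340,256),(408,424),14),('handle front',(376,270),(386,391),12),('corner',(471,319),(335,315),6.5),('tip',(484,302),(310,326),6.5),('knee2',(484,300),(308,322),6.5),
 ('counter',(577,351),(277,264),7),('rackFL top',(488,362),(362,245),67),('rackFR top',(555,268),(235,295),67),('rim',(275,263),(493,376),74),('foot',(277,293),(490,402),4),('tape',(270,233),(481,498),10),('balm',(393,385),(426,283),0),('tb',(410,428),(427,257),0),('mugc',(340,400),(465,292),0)]:
    print(n,px2w(S,a[0]/s,a[1]/s,z),px2w(D,b[0]/s,b[1]/s,z),tri(a,b))
E
python3 - <<'E'
import cv2
a=cv2.imread('pics/a.png')[160:290,300:460];b=cv2.imread('pics/b.png')[110:240,110:270]
f=lambda i:cv2.resize(i,None,fx=2.5*2,fy=2.5*2,interpolation=cv2.INTER_CUBIC)[:,:800]
import numpy as np
x=np.hstack([cv2.resize(i,(400,325),interpolation=cv2.INTER_CUBIC) for i in(a,b)])
cv2.imwrite('pics/d.png',cv2.convertScaleAbs(x,alpha=1.3,beta=20))
E
```

```text
handle end [ 447.3 -174.7   14. ] [ 433.3 -182.9   14. ] [ 437.4 -179.5    6.2]
handle front [457.  -84.8  12. ] [454.1 -99.8  12. ] [455.3 -92.8   6.1]
corner [512.  140.4   6.5] [509.2 122.4   6.5] [511.6 133.1  -0.6]
tip [454.8 148.1   6.5] [451.7 132.5   6.5] [4.538e+02 1.420e+02 1.000e-01]
knee2 [449.1 146.4   6.5] [455.5 144.2   6.5] [454.1 144.8   8.3]
counter [514.3 338.    7. ] [511.1 332.1   7. ] [512.7 336.7   3.8]
rackFL top [661.4 211.9  67. ] [650.9 199.7  67. ] [656.2 208.6  59. ]
rackFR top [371.6 257.7  67. ] [361.4 254.1  67. ] [363.6 258.   62.2]
rim [ 589.6 -233.7   74. ] [ 588.4 -240.1   74. ] [ 588.8 -237.8   71.8]
foot [ 596.9 -235.7    4. ] [ 584.8 -244.9    4. ] [ 589.6 -241.6   -3.6]
tape [ 431.2 -363.5   10. ] [ 424.9 -370.1   10. ] [ 426.6 -368.4    5.7]
balm [714.5  71.1   0. ] [721.2  68.9   0. ] [718.6  69.2   2.2]
tb [782.4 130.9   0. ] [782.1 129.    0. ] [782.5 130.1  -0.8]
mugc [778.9   5.6   0. ] [764.3  -8.1   0. ] [ 7.723e+02 -3.000e-01 -1.080e+01]
```

View pics/d.png

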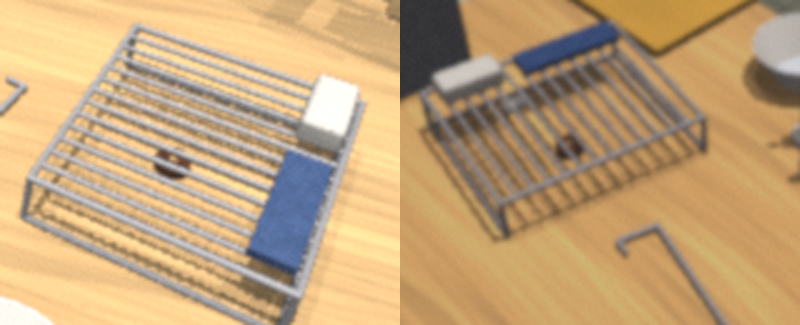

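Measurements agree to about 1 cm. The rod grip is near (452,-118) with the rod at about 77° yaw. The rack front middle is near (510,233) at about 80° yaw, and the counter is near (513,335), 101 mm in. I'll move above the handle now.

Call:
servo_tool(
  plan=[
    [[-1,0.35,-0.9,-0.12,0,0,-0.88],[-1,0.35,-0.9,-0.12,0,0,-0.88],[-1,0.35,-0.9,-0.12,0,0,-0.88],[-1,0.35,-0.9,-0.12,0,0,-0.88],[-1,0.35,-0.9,-0.12,0,0,-0.88]],
  ],
)

```text
t: 0.57
ee_pos: [237.8, 420.2, 278.3]
orientation: [1.016, 2.973, -0.001]
ft_force: [1.0, 0.0, 0.1]
width: 87.7
grasp_force: 0.0
```

Call:
servo_tool(
  plan=[
    [[-1,0.35,-0.9,-0.12,0,0,-0.88],[-1,0.35,-0.9,-0.12,0,0,-0.88],[-1,0.35,-0.9,-0.12,0,0,-0.88],[-1,0.35,-0.9,-0.12,0,0,-0.88],[-1,0.35,-0.9,-0.12,0,0,-0.88]],
  ],
)

```text
t: 0.98
ee_pos: [307.9, 240.4, 254.6]
orientation: [1.565, 2.724, 0.0]
ft_force: [1.1, 0.4, -0.7]
width: 87.9
grasp_force: 0.0
```

Call:
servo_tool(
  plan=[
    [[-1,0.35,-0.9,-0.12,0,0,-0.88],[-1,0.35,-0.9,-0.12,0,0,-0.88],[-1,0.35,-0.9,-0.12,0,0,-0.88],[-1,0.35,-0.9,-0.12,0,0,-0.88],[-1,0.35,-0.9,-0.12,0,0,-0.88]],
  ],
)

```text
t: 1.4
ee_pos: [378.0, 60.2, 230.6]
orientation: [2.056, 2.375, 0.001]
ft_force: [0.7, 0.0, -0.5]
width: 87.8
grasp_force: 0.0
```

Call:
servo_tool(
  plan=[
    [[-1,0.35,-0.9,-0.12,0,0,-0.88],[-1,0.35,-0.9,-0.12,0,0,-0.88],[-1,0.35,-0.9,-0.12,0,0,-0.88],[-1,0.35,-0.9,-0.12,0,0,-0.88],[-1,0,0,0,0,0,0]],
  ],
)

```text
t: 1.82
ee_pos: [436.3, -87.0, 211.3]
orientation: [2.398, 2.025, 0.002]
ft_force: [0.5, 0.5, 0.3]
width: 87.8
grasp_force: 0.0
```

Run:
```python
from h import *
o,i=snap('wrist','e.png'); cv2.imwrite('pics/e2.png',cv2.resize(cv2.imread('pics/e.png'),(800,600),interpolation=cv2.INTER_CUBIC))
R=cv2.Rodrigues(o['orientation'])[0]
print(o['t'],o['ee_pos'],R.round(3),o['qpos'])
```

```text
1.8167 [436.34902116 -86.96824201 211.26420143] [[ 0.168  0.986  0.003]
 [ 0.986 -0.168 -0.001]
 [-0.001  0.003 -1.   ]] [-2.23064765e-01  3.08313929e-01  2.08480672e+00 -1.18524121e-03
  7.45400448e-01 -5.35553679e-02]
```

View pics/e2.png

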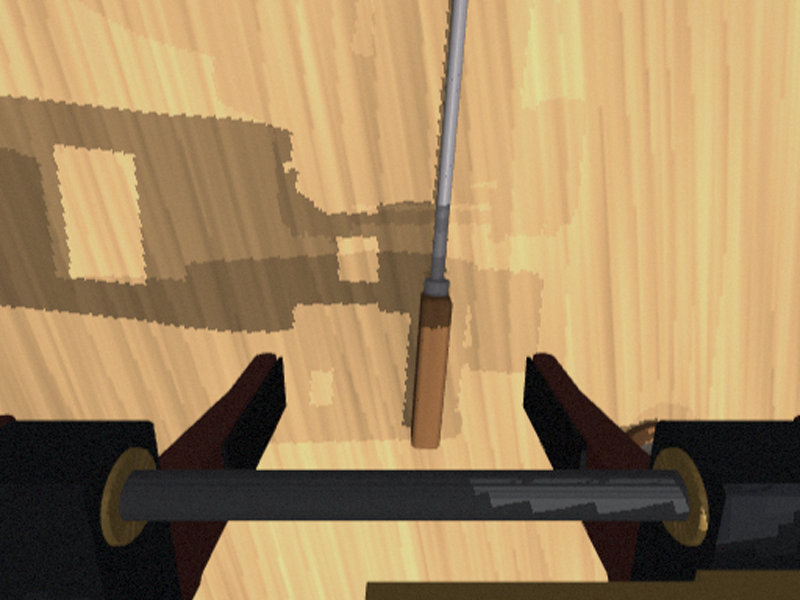

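The wrist view shows the handle's top from (437,294) at the front to (426,438) at the back, with the shaft leaving the picture at (460,2).

Run:
```python
from h import *
o=readout.get_obs();c=cam('wrist',o);s=1.5625
f,b,m,k=[px2w(c,u/s,v/s,z) for u,v,z in((437,295,24),(426.5,438,24),(440,260,8),(460,2,8))]
for n,(p,q) in {'handle':(b,f),'shaft':(m,k)}.items():
    d=q-p; print(n,p,q,np.linalg.norm(d),np.degrees(np.arctan2(d[1],d[0])))
d=k-b;d[2]=0;d/=np.linalg.norm(d);print(np.degrees(np.arctan2(d[1],d[0])))
h=(f+b)/2; print('origin',h,'grip',h+20*d,'delta TCP',h+20*d-o['ee_pos'])
```

```text
handle [ 434.  -176.8   24. ] [454.3 -85.2  24. ] 93.82243868073353 77.5043112348553
shaft [459.7 -68.5   8. ] [489.8  64.5   8. ] 136.36352151510314 77.24788024979237
76.97937356508315
origin [ 444.15 -131.     24.  ] grip [ 448.65603624 -111.51421961   24.        ] delta TCP [  13.8823517   -26.77076407 -187.15405765]
```

Call:
servo_tool(
  plan=[
    [[-1,0.16,-0.3,-0.7,0,0,-0.32],[-1,0.15,-0.3,-0.8,0,0,-0.32],[-1,0,0,-0.8,0,0,0],[-1,0,0,-0.6,0,0,0],[-1,0,0,-0.33,0,0,0]],
  ],
)

```text
t: 2.28
ee_pos: [444.5, -104.7, 80.0]
orientation: [-2.444, -1.969, 0.004]
ft_force: [-13.7, 3.2, 126.9]
width: 87.8
grasp_force: 70.3
```

Call:
servo_tool(
  plan=[
    [[1,0,0,0,0,0,0],[1,0,0,0,0,0,0],[1,0,0,0,0,0,0],[1,0,0,0,0,0,0],[1,0,0,0,0,0,0]],
  ],
)

```text
t: 2.7
ee_pos: [446.2, -105.5, 82.6]
orientation: [2.447, 1.97, 0.0]
ft_force: [0.5, -0.6, 0.3]
width: 58.0
grasp_force: 0.0
```

Call:
servo_tool(
  plan=[
    [[1,0,0,0,0,0,0],[1,0,0,0,0,0,0],[1,0,0,0,0,0,0],[1,0,0,0,0,0,0],[1,0,0,0,0,0,0]],
  ],
)

```text
t: 3.12
ee_pos: [446.4, -106.0, 82.4]
orientation: [2.448, 1.969, 0.001]
ft_force: [0.6, 0.7, 0.8]
width: 24.3
grasp_force: 0.4
```

That descent ended too fast: the fingertips touched the desk and the wrist force read 127 N for a moment. All contact moves from here will be slow. Next I'll finish the grip.

Call:
servo_tool(
  plan=[
    [[1,0,0,0,0,0,0],[1,0,0,0,0,0,0],[1,0,0,0,0,0,0],[1,0,0,0,0,0,0],[1,0,0,0.1,0,0,0]],
  ],
)

```text
t: 3.53
ee_pos: [445.7, -105.8, 85.9]
orientation: [-2.447, -1.968, 0.001]
ft_force: [-0.1, 0.3, -1.3]
width: 17.8
grasp_force: 29.9
```

Call:
servo_tool(
  plan=[
    [[1,0,0,0.1,0,0,0],[1,0,0,0.2,0,0,0],[1,0,0,0.2,0,0,0],[1,0,0,0,0,0,0],[1,0,0,0,0,0,0]],
  ],
)

```text
t: 3.95
ee_pos: [446.5, -106.1, 107.1]
orientation: [2.447, 1.968, 0.002]
ft_force: [-0.3, -0.9, -1.2]
width: 17.9
grasp_force: 29.9
```

Run:
```python
from h import *
o,_=snap('wrist','f.png'); snap('side','g.png'); snap('scene','g3.png')
a=cv2.resize(cv2.imread('pics/f.png'),(400,300))
b=cv2.resize(cv2.imread('pics/g.png')[130:310,130:370],(400,300),interpolation=cv2.INTER_CUBIC)
cc=cv2.resize(cv2.imread('pics/g3.png')[110:260,190:450],(800,300*800//520*1)[:2] if 0 else (520,300),interpolation=cv2.INTER_CUBIC)
out=np.zeros((600,800,3),np.uint8);out[:300,:400]=a;out[:300,400:]=b;out[300:,:520]=cc
cv2.imwrite('pics/g2.png',out);R=cv2.Rodrigues(o['orientation'])[0]
print(o['t'],o['ee_pos'],R[:,0],R[:,2],o['ft_force'],o['moment'],o['width'],o['qpos'])
```

```text
3.95 [ 446.53785119 -106.05871331  107.07988477] [ 2.14277720e-01  9.76772775e-01 -7.27471768e-05] [ 1.60808241e-03 -4.27247072e-04 -9.99998616e-01] [-0.26403352 -0.89227845 -1.1999585 ] [-0.09031899  0.07556272  0.07058391] 17.912764190835166 [-2.59123072e-01  5.34783193e-01  2.09169009e+00 -1.91305103e-06
  5.13455499e-01 -4.31691517e-02]
```

View pics/g2.png

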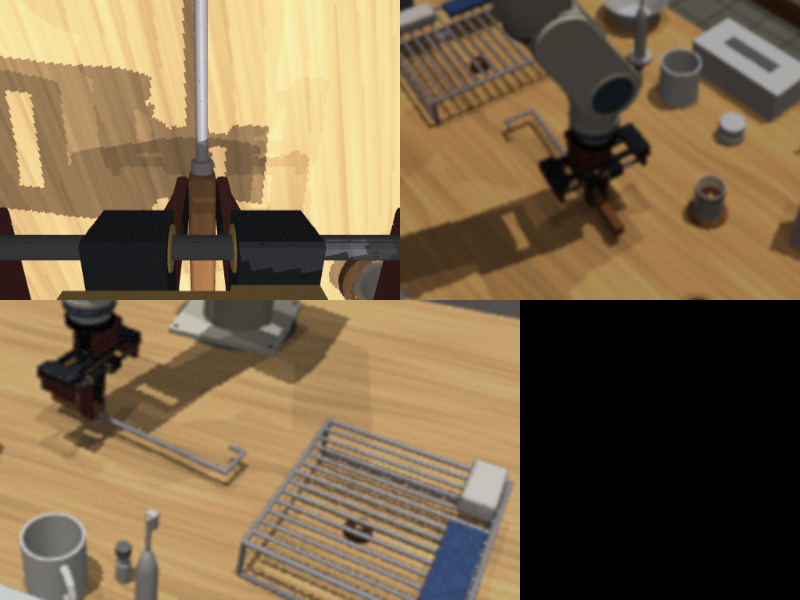

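The rod is gripped, level and in line with the tool, lifted about 25 mm. The hook's shaft corner is at crop (227,480) in the scene and (537,112) in the side view.

```bash
cat >> h.py <<'E'
def tri(a,b):
    A=[]
    for (K,R,t),(u,v) in ((cam('scene'),a),(cam('side'),b)):
        P=K@np.c_[R,t]; A+= [u*P[2]-P[0],v*P[2]-P[1]]
    X=np.linalg.svd(np.array(A))[2][-1]; return (X[:3]/X[3]).round(1)
E
python3 - <<'E'
from h import *
f=lambda p,o,s:(p[0]/s+o[0],p[1]/s+o[1])
tcp=np.array([446.4,-106]);d=np.array([.2143,.9768]);n=np.array([-.9768,.2143])
for N,a,b in(('corner',(227,180),(137,112)),('tipcorner',(242,150),(107,128))):
    p=tri(f(a,(190,110),2),f(b,(130,130),1.6667));q=p[:2]-tcp;print(N,p,q@d,q@n)
for N,a,b in(('FLtop',(28,180),(305,118)),('FLfoot',(28,217),(305,150)),('FRtop',(135,30),(103,202)),('FRfoot',(133,62),(105,236)),('counter',(172,162),(168,147)),('BL',(290,315),(0,0))):
    if N!='BL': print(N,tri(f(a,(300,160),2.5),f(b,(110,110),2.5)))
E
```

```text
corner [509.4 138.6  17. ] 252.42618 -9.120620000000006
tipcorner [438.5 139.9  21.3] 238.50215 60.413089999999976
FLtop [656.6 206.8  57.9]
FLfoot [654.3 209.9  -1.3]
FRtop [362.4 253.9  57.5]
FRfoot [354.3 257.3  -0.4]
counter [513.  336.4   4. ]
```

Call:
servo_tool(
  plan=[
    [[1,0.444,0.156,-0.086,0,0,0.12],[1,0.444,0.156,-0.086,0,0,0.12],[1,0.444,0.156,-0.086,0,0,0.12],[1,0.444,0.156,-0.086,0,0,0.12],[1,0.444,0.156,-0.086,0,0,0.12]],
  ],
)

```text
t: 4.52
ee_pos: [535.5, -74.3, 88.5]
orientation: [-2.395, -2.033, 0.001]
ft_force: [-0.7, -0.3, -0.9]
width: 17.6
grasp_force: 29.9
```

Call:
servo_tool(
  plan=[
    [[1,0,0,0,0,0,0],[1,0,0,0,0,0,0]],
  ],
)

```text
t: 4.68
ee_pos: [534.9, -74.4, 88.5]
orientation: [-2.394, -2.033, 0.001]
ft_force: [-0.2, 0.1, -1.5]
width: 18.0
grasp_force: 29.9
```

Run:
```python
from h import *
o,_=snap('scene','i.png'); snap('side','j.png')
a=cv2.imread('pics/i.png')[110:300,210:460];b=cv2.imread('pics/j.png')[100:290,100:350]
x=np.vstack([cv2.resize(i,(395,300),interpolation=cv2.INTER_CUBIC) for i in(a,b)])
x=np.hstack([cv2.resize(i,(400,304),interpolation=cv2.INTER_CUBIC) for i in(a,b)])
cv2.imwrite('pics/i2.png',cv2.convertScaleAbs(x,alpha=1.3,beta=15))
R=cv2.Rodrigues(o['orientation'])[0];print(o['t'],o['ee_pos'],R[:,0])
```

```text
4.6833 [534.89477739 -74.44302481  88.47206777] [ 1.62118690e-01  9.86771265e-01 -1.93760906e-05]
```

View pics/i2.png

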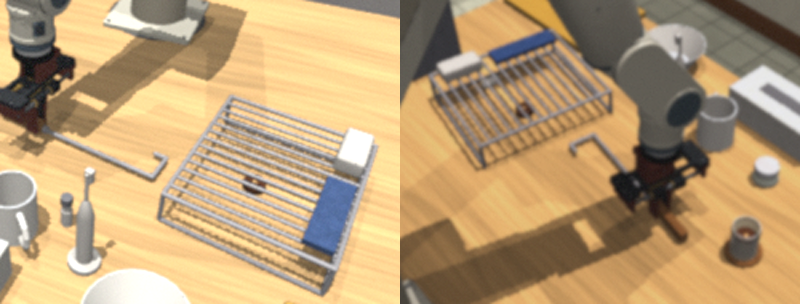

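The hook is in front of the rack, inside the right lane. Its corner is at (154,177) in the scene and (597,136) in the side view; the outer hook corner is at (166,157) and (573,149). I'll check these numerically against the plan.

Run:
```python
from h import *
tcp=np.array([534.9,-74.4]);d=np.array([.162,.987]);n=np.array([-.987,.162]);c=np.array([513,336])
for N,a,b in(('corner',(154,177),(197,136)),('outer',(166,157),(173,149))):
    p=tri((a[0]/1.6+210,a[1]/1.6+110),(b[0]/1.6+100,b[1]/1.6+100));q=p[:2]-tcp
    print(N,p,q@d,q@n,'to counter',(c-p[:2])@d,(c-p[:2])@n)
S=cam('scene')
for x,y in((254,28),(254,-0),(254,60)): print(x,y,w2px(S,[*(tcp+x*d+y*n),12]))
print(w2px(S,[*(tcp+254*d+0*n),5]))
```

```text
corner [578.  168.3   6.3] 246.52710000000002 -3.2223000000000206 to counter 154.98989999999998 91.3224
outer [517.9 173.    4.5] 241.4298 56.857800000000005 to counter 160.0872 31.24229999999998
254 28 [311.2 214.7]
254 0 [306.7 220.6]
254 60 [316.2 208.2]
[306.4 222.4]
```

Consistent with the model, with about 10 mm of clearance beside the counter. Advancing about 205 mm.

Call:
servo_tool(
  plan=[
    [[1,0.04,0.25,0,0,0,0],[1,0.08,0.48,0,0,0,0],[1,0.08,0.49,0,0,0,0],[1,0.08,0.49,0,0,0,0],[1,0.08,0.49,0,0,0,0]],
  ],
)

```text
t: 5.2
ee_pos: [548.6, 14.2, 89.2]
orientation: [-2.396, -2.031, 0.001]
ft_force: [0.5, 0.3, -2.3]
width: 18.1
grasp_force: 29.9
```

Call:
servo_tool(
  plan=[
    [[1,0.08,0.49,0,0,0,0],[1,0.08,0.49,0,0,0,0],[1,0.08,0.49,0,0,0,0],[1,0.08,0.49,0,0,0,0],[1,0.08,0.48,0,0,0,0]],
  ],
)

```text
t: 5.62
ee_pos: [564.5, 111.9, 89.2]
orientation: [-2.396, -2.031, 0.001]
ft_force: [0.5, -0.4, -1.4]
width: 17.9
grasp_force: 29.9
```

Call:
servo_tool(
  plan=[
    [[1,0.05,0.3,0,0,0,0],[1,0.02,0.12,0,0,0,0],[1,0,0,0,0,0,0]],
  ],
)

```text
t: 5.87
ee_pos: [567.9, 128.4, 89.2]
orientation: [-2.394, -2.034, 0.0]
ft_force: [-0.3, -0.2, -1.4]
width: 17.8
grasp_force: 29.9
```

Run:
```python
from h import *
o,_=snap('scene','k.png'); snap('side','l.png')
a=cv2.imread('pics/k.png')[160:290,300:460];b=cv2.imread('pics/l.png')[110:240,110:270]
x=np.hstack([cv2.resize(i,(400,325),interpolation=cv2.INTER_CUBIC) for i in(a,b)])
cv2.imwrite('pics/k2.png',cv2.convertScaleAbs(x,alpha=1.3,beta=20))
R=cv2.Rodrigues(o['orientation'])[0];print(o['t'],o['ee_pos'],R[:,0],o['ft_force'])
```

```text
5.8667 [567.88172055 128.43290105  89.15662769] [ 1.61624115e-01  9.86852393e-01 -1.08643766e-06] [-0.3088686  -0.16628741 -1.38560141]
```

View pics/k2.png

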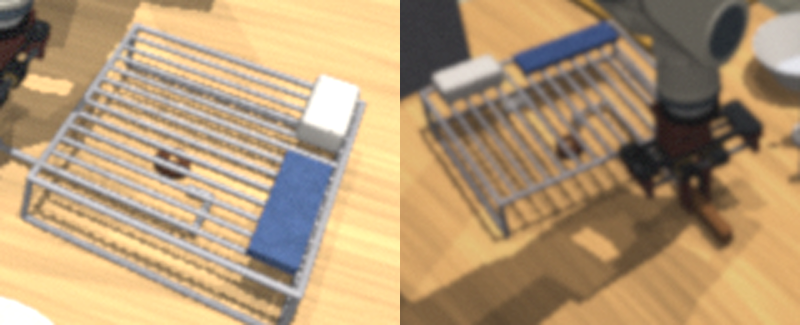

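The hook lies under the rack beside and beyond the counter. In the scene the tip runs (190,192)–(212,197), the corner is at (195,235) and the counter is at (172,163), unmoved. I'll check the clearance for the sideways sweep.

Run:
```python
from h import *
S=cam('scene');d=np.array([.162,.987]);n=np.array([-.987,.162])
g=lambda p:(p[0]/2.5+300,p[1]/2.5+160)
c=px2w(S,*g((172,162)),10)[:2]
print('counter',c)
for N,p in(('tipend',(190,192)),('outer',(212,197)),('corner',(195,235))):
    w=px2w(S,*g(p),10)[:2];print(N,w,(w-c)@d,(w-c)@n,'model',)
tcp=np.array([567.9,128.4])
for x,y in((228,56),(250,56),(250,0)): q=tcp+x*d+y*n-c;print(q@d,q@n, (w2px(S,[*(q+c),10])-[300,160])*2.5)
```

```text
counter [518.6 336.8]
tipend [555.4 362.3] 31.13009999999999 -32.190599999999954 model
outer [553.  384.7] 52.850099999999976 -26.19299999999998 model
corner [612.7 376.6] 54.526800000000016 -86.42910000000002 model
30.389964000000017 -26.396771999999938 [191.25 188.25]
52.39904999999995 -26.39677199999991 [211.5 197. ]
52.39904999999996 -82.41989999999996 [194.25 231.5 ]
```

Call:
servo_tool(
  plan=[
    [[1,-0.2,0.03,0,0,0,0],[1,-0.3,0.05,0,0,0,0],[1,-0.3,0.05,0,0,0,0],[1,-0.3,0.05,0,0,0,0],[1,-0.3,0.05,0,0,0,0]],
  ],
)

```text
t: 6.38
ee_pos: [510.8, 136.2, 89.1]
orientation: [-2.396, -2.031, 0.001]
ft_force: [-0.3, 0.4, -1.9]
width: 17.9
grasp_force: 29.9
```

Call:
servo_tool(
  plan=[
    [[1,0,0,-0.04,0,0,0],[1,0,0,-0.04,0,0,0],[1,0,0,-0.03,0,0,0],[1,0,0,0,0,0,0]],
  ],
)

```text
t: 6.72
ee_pos: [512.8, 136.8, 84.5]
orientation: [2.395, 2.032, 0.001]
ft_force: [-0.0, -0.4, -1.5]
width: 17.9
grasp_force: 29.9
```

Call:
servo_tool(
  plan=[
    [[1,-0.02,-0.12,0,0,0,0],[1,-0.04,-0.2,0,0,0,0],[1,-0.04,-0.25,0,0,0,0],[1,-0.04,-0.25,0,0,0,0],[1,-0.04,-0.25,0,0,0,0]],
  ],
)

```text
t: 7.13
ee_pos: [504.7, 92.7, 84.7]
orientation: [-2.396, -2.032, 0.0]
ft_force: [-0.3, 0.9, -1.7]
width: 18.0
grasp_force: 29.9
```

Run:
```python
from h import *
o,_=snap('scene','m.png'); snap('side','n.png')
a=cv2.imread('pics/m.png')[160:290,300:460];b=cv2.imread('pics/n.png')[110:240,110:270]
x=np.hstack([cv2.resize(i,(400,325),interpolation=cv2.INTER_CUBIC) for i in(a,b)])
cv2.imwrite('pics/m2.png',cv2.convertScaleAbs(x,alpha=1.3,beta=20))
print(o['t'],o['ee_pos'],o['ft_force'],o['moment'])
```

```text
7.1333 [504.6816963   92.7248333   84.66845313] [-0.3237915   0.88285226 -1.74461156] [-0.07633221  0.06042338  0.0087356 ]
```

View pics/m2.png

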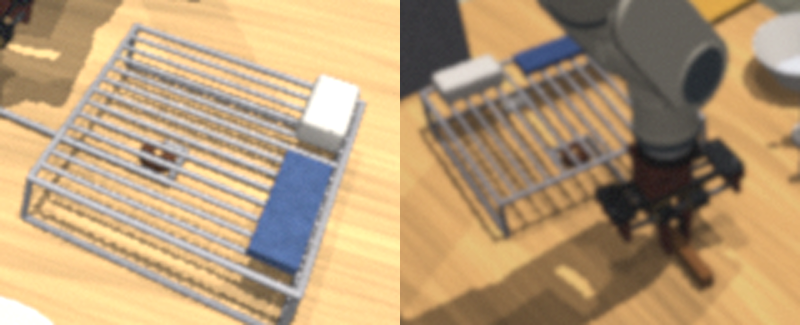

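The counter sits in the hook: it has moved to (157,158) with the crossbar at (175,175)–(182,148) behind it. I'll draw it out steadily.

Call:
servo_tool(
  plan=[
    [[1,-0.04,-0.25,0,0,0,0],[1,-0.04,-0.25,0,0,0,0],[1,-0.04,-0.25,0,0,0,0],[1,-0.04,-0.25,0,0,0,0],[1,-0.04,-0.25,0,0,0,0]],
  ],
)

```text
t: 7.65
ee_pos: [496.7, 43.0, 84.7]
orientation: [-2.396, -2.032, 0.0]
ft_force: [0.3, 0.2, -1.0]
width: 17.6
grasp_force: 29.9
```

Call:
servo_tool(
  plan=[
    [[1,-0.04,-0.25,0,0,0,0],[1,-0.04,-0.25,0,0,0,0],[1,-0.04,-0.25,0,0,0,0],[1,-0.04,-0.25,0,0,0,0],[1,-0.04,-0.25,0,0,0,0]],
  ],
)

```text
t: 8.07
ee_pos: [488.8, -7.0, 84.7]
orientation: [2.396, 2.032, 0.0]
ft_force: [0.8, 0.1, -1.1]
width: 17.8
grasp_force: 29.9
```

Call:
servo_tool(
  plan=[
    [[1,-0.04,-0.25,0,0,0,0],[1,-0.04,-0.25,0,0,0,0],[1,-0.04,-0.25,0,0,0,0],[1,-0.04,-0.25,0,0,0,0],[1,-0.04,-0.25,0,0,0,0]],
  ],
)

```text
t: 8.48
ee_pos: [480.8, -56.9, 84.7]
orientation: [2.395, 2.033, 0.0]
ft_force: [-0.5, 0.8, -1.5]
width: 17.7
grasp_force: 29.9
```

Call:
servo_tool(
  plan=[
    [[1,-0.04,-0.25,0,0,0,0],[1,-0.04,-0.25,0,0,0,0],[1,-0.04,-0.25,0,0,0,0],[1,-0.03,-0.18,0,0,0,0],[1,-0.01,-0.08,0,0,0,0]],
  ],
)

```text
t: 8.9
ee_pos: [474.4, -97.5, 84.7]
orientation: [2.396, 2.031, -0.0]
ft_force: [-0.5, -0.5, -1.1]
width: 18.0
grasp_force: 29.9
```

Call:
servo_tool(
  plan=[
    [[1,0,0,0,0,0,0],[1,0,0,0.15,0,0,0],[1,0,0,0.3,0,0,0],[1,0,0,0.4,0,0,0],[1,0,0,0.2,0,0,0]],
  ],
)

```text
t: 9.32
ee_pos: [475.0, -96.0, 128.1]
orientation: [2.394, 2.033, 0.001]
ft_force: [0.3, -0.3, -1.1]
width: 17.8
grasp_force: 29.9
```

Run:
```python
from h import *
o,a=snap('scene','o.png'); _,b=snap('side','p.png')
print(o['t'],o['ee_pos'],o['ft_force'])
# dark red-brown counter blob near the expected spot (480,130)
for n,i,z in(('scene',a,7),('side',b,7)):
    c=cam(n);u,v=w2px(c,[480,130,10]).astype(int);print(n,u,v)
    w=i[v-35:v+35,u-40:u+40].astype(int)
    m=((w.sum(2)<190)&(w[...,0]>w[...,2]+8)).astype(np.uint8)
    k,l,st,ce=cv2.connectedComponentsWithStats(m)
    for j in range(1,k):
        if st[j,4]>25: print(st[j],ce[j]+[u-40,v-35],px2w(c,*(ce[j]+[u-40,v-35]),z), w[l==j].mean(0))
```

```text
9.3167 [475.04397522 -96.00372087 128.1167323 ] [ 0.2953119  -0.31064403 -1.12910735]
scene 301 195
[34 33 12 11 75] [300.16 198.56] [490.6 129.2   7. ] [65.88 41.52 26.64]
side 205 204
[ 54   0  26  70 394] [236.40101523 206.74111675] [547.1  56.6   7. ] [45.08375635 33.2715736  24.74111675]
[ 36  31  13  12 113] [206.52212389 205.47787611] [479.3 125.6   7. ] [62.53097345 37.62831858 21.19469027]
```

The counter is out on the open desk near (485,128) and the hook is lifted clear. Next I'll lay the rod down further back.

Call:
servo_tool(
  plan=[
    [[1,0,-0.4,0,0,0,0],[1,0,-0.6,0,0,0,0],[1,0,-0.6,0,0,0,0],[1,0,-0.6,0,0,0,0],[1,0,-0.3,0,0,0,0]],
  ],
)

```text
t: 9.83
ee_pos: [474.7, -198.1, 126.3]
orientation: [2.396, 2.031, 0.0]
ft_force: [0.6, 0.4, -1.1]
width: 18.3
grasp_force: 29.9
```

Call:
servo_tool(
  plan=[
    [[1,0,0,-0.25,0,0,0],[1,0,0,-0.3,0,0,0],[1,0,0,-0.25,0,0,0],[1,0,0,-0.12,0,0,0],[1,0,0,-0.08,0,0,0]],
  ],
)

```text
t: 10.25
ee_pos: [473.7, -195.0, 85.0]
orientation: [-2.392, -2.032, 0.002]
ft_force: [0.1, -0.9, -1.8]
width: 17.6
grasp_force: 29.9
```

Call:
servo_tool(
  plan=[
    [[1,0,0,-0.04,0,0,0],[1,0,0,-0.04,0,0,0],[1,0,0,-0.03,0,0,0],[1,0,0,0,0,0,0],[1,0,0,0,0,0,0]],
  ],
)

```text
t: 10.67
ee_pos: [474.8, -196.4, 82.6]
orientation: [2.395, 2.032, 0.0]
ft_force: [0.4, -0.5, -1.1]
width: 18.1
grasp_force: 29.9
```

Call:
servo_tool(
  plan=[
    [[1,0,0,-0.02,0,0,0],[1,0,0,0,0,0,0],[-0.4,0,0,0,0,0,0],[-0.4,0,0,0,0,0,0],[-0.4,0,0,0,0,0,0]],
  ],
)

```text
t: 11.08
ee_pos: [474.7, -196.5, 81.6]
orientation: [2.395, 2.032, 0.0]
ft_force: [-0.2, -0.2, 0.1]
width: 34.4
grasp_force: 0.0
```

Call:
servo_tool(
  plan=[
    [[-0.4,0,0,0,0,0,0],[-0.4,0,0,0,0,0,0],[-0.4,0,0,0.1,0,0,0],[-0.4,0,0,0.3,0,0,0],[-0.4,0,0,0.5,0,0,0]],
  ],
)

```text
t: 11.5
ee_pos: [473.6, -196.0, 117.1]
orientation: [-2.393, -2.031, 0.002]
ft_force: [0.1, -0.2, -0.5]
width: 61.4
grasp_force: 0.0
```

Call:
servo_tool(
  plan=[
    [[-0.4,0,0.3,0.8,0,0,0],[-0.4,0.02,0.7,0.5,0,0,0],[-0.4,0.02,0.9,0.3,0,0,0],[-0.4,0.02,0.9,0,0,0,0],[-0.4,0.02,0.9,0,0,0,0]],
  ],
)

```text
t: 11.92
ee_pos: [478.3, -47.2, 183.6]
orientation: [2.395, 2.029, 0.004]
ft_force: [0.7, -0.3, 0.2]
width: 61.6
grasp_force: 0.0
```

Call:
servo_tool(
  plan=[
    [[-0.4,0.02,0.9,0,0,0,0],[-0.4,0.02,0.9,0,0,0,0],[-0.4,0,0.6,0,0,0,0],[-0.4,0,0.3,0,0,0,0],[-0.4,0,0,0,0,0,0]],
  ],
)

```text
t: 12.33
ee_pos: [479.5, 61.5, 182.3]
orientation: [2.392, 2.036, 0.002]
ft_force: [-0.3, -0.1, 0.3]
width: 61.5
grasp_force: 0.0
```

```bash
cat > look.py <<'E'
from h import *
import sys
o,i=snap('wrist',sys.argv[1]); c=cam('wrist',o); w=i.astype(int)
print(o['t'],o['ee_pos'],cv2.Rodrigues(o['orientation'])[0][:,0],o['width'],o['ft_force'])
for x,y in ((485,128),): print('expect',w2px(c,[x,y,14]))
m=((w.sum(2)<230)&(w[...,0]>w[...,2]+15)).astype(np.uint8);k,l,st,ce=cv2.connectedComponentsWithStats(m)
for j in range(1,k):
    if st[j,4]>150: print(st[j],ce[j],px2w(c,*ce[j],14),w[l==j].mean(0).round())
E
python3 look.py q.png
```

```text
12.3333 [479.47366777  61.49269109 182.2798646 ] [1.59755640e-01 9.87156518e-01 3.79442048e-04] 61.46371239448702 [-0.34292754 -0.08609824  0.34383107]
expect [251.4 117.1]
[219 102  50  43 959] [239.37747654 123.85818561] [474.8 124.4  14. ] [105.  64.  44.]
[ 146  226   55   74 1626] [171.7595326  268.02152522] [391.6   8.6  14. ] [44. 23. 20.]
[ 316  226   56   74 1617] [345.22016079 268.20902907] [546.7 -16.9  14. ] [43. 23. 20.]
[  0 266  20  34 473] [  6.82875264 284.39534884] [237.7  16.7  14. ] [40. 21. 18.]
[499 266  13  34 268] [506.96641791 285.74253731] [692.6 -59.2  14. ] [40. 21. 19.]
[121 286  26  64 807] [130.92069393 317.76084263] [340.4 -36.9  14. ] [72. 58. 33.]
[371 286  25  64 687] [384.71761281 316.24599709] [579.6 -74.3  14. ] [70. 57. 32.]
[153 333  26  51 717] [162.89539749 352.43096234] [360.5 -81.2  14. ] [40. 21. 18.]
[  0 334  19  50 601] [  6.30282862 363.07487521] [202.4 -68.6  14. ] [37. 19. 17.]
[ 173  334  339   50 5489] [367.12206231 372.44634724] [ 558.7 -138.9   14. ] [68. 53. 30.]
```

The wrist view puts the counter at about (478,124). Its blob spans 50×43 px, about 40 mm, as it should. I'll move over it and measure once more from closer.

Call:
servo_tool(
  plan=[
    [[-0.4,0,0.4,-0.3,0,0,0],[-0.4,0,0.5,-0.4,0,0,0],[-0.4,0,0.4,-0.35,0,0,0],[-0.4,0,0.2,-0.25,0,0,0],[-0.4,0,0,0,0,0,0]],
  ],
)

```text
t: 12.8
ee_pos: [478.7, 119.3, 128.0]
orientation: [-2.394, -2.032, 0.004]
ft_force: [-0.6, -0.1, 0.0]
width: 61.5
grasp_force: 0.0
```

```bash
python3 look.py r.png
python3 - <<'E'
from h import *
i=cv2.imread('pics/r.png')[120:330,100:420]
cv2.imwrite('pics/r2.png',cv2.resize(i,(800,525),interpolation=cv2.INTER_CUBIC))
E
```

```text
12.8 [478.69570309 119.32849655 127.99726985] [ 0.16254797  0.98670002 -0.00110714] 61.514583946956115 [-0.61881043 -0.13779219  0.01593587]
expect [265.8 207.9]
[ 227  177   59   60 2569] [256.72985598 206.52899961] [479.2 130.   14. ] [69. 43. 30.]
[ 147  226   58   75 1648] [172.14199029 267.50910194] [412.3  94.7  14. ] [48. 26. 22.]
[ 313  226   59   74 1631] [344.94665849 267.96321275] [533.3  74.4  14. ] [47. 25. 22.]
[  0 265  20  35 489] [  6.81390593 283.95092025] [290.8 101.1  14. ] [44. 24. 21.]
[499 266  13  34 276] [506.95652174 285.73913043] [647.3  41.1  14. ] [44. 24. 21.]
[121 286  26  64 771] [131.34889754 317.27626459] [372.   58.9  14. ] [76. 62. 35.]
[371 286  25  64 668] [384.51047904 315.19461078] [559.   30.2  14. ] [76. 61. 35.]
[153 333  26  51 732] [162.83469945 352.41803279] [387.2  23.7  14. ] [43. 23. 20.]
[  0 334  19  50 620] [  6.36129032 363.1983871 ] [262.6  33.5  14. ] [41. 21. 19.]
[ 174  334  338   50 5505] [367.36802906 372.36784741] [542.8 -21.4  14. ] [74. 57. 33.]
```

View pics/r2.png

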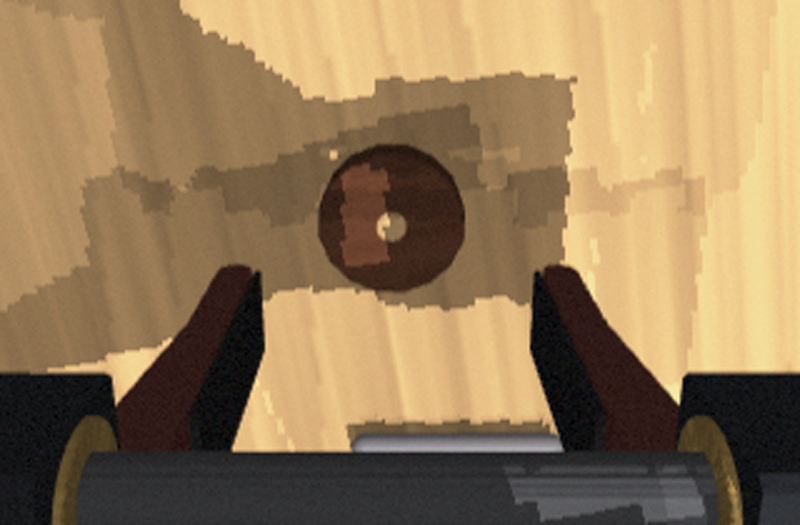

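The counter lies whole between the fingers: centre at crop (391,218), 146 px across, giving (479,130). I'll descend to grip its upper part so that its lower edge can enter the tube.

Call:
servo_tool(
  plan=[
    [[-0.4,0.01,0.12,-0.25,0,0,0],[-0.4,0,0.12,-0.3,0,0,0],[-0.4,0,0.02,-0.25,0,0,0],[-0.4,0,0,-0.15,0,0,0],[-0.4,0,0,-0.1,0,0,0]],
  ],
)

```text
t: 13.27
ee_pos: [479.3, 129.7, 86.3]
orientation: [-2.395, -2.032, 0.002]
ft_force: [-0.7, 0.3, 0.4]
width: 61.5
grasp_force: 0.0
```

Call:
servo_tool(
  plan=[
    [[1,0,0,0,0,0,0],[1,0,0,0,0,0,0],[1,0,0,0,0,0,0],[1,0,0,0,0,0,0],[1,0,0,0,0,0,0]],
  ],
)

```text
t: 13.68
ee_pos: [480.0, 130.1, 87.9]
orientation: [2.395, 2.032, 0.001]
ft_force: [0.4, -0.4, 0.8]
width: 38.7
grasp_force: 30.0
```

Call:
servo_tool(
  plan=[
    [[1,0,0,0,0,0,0],[1,0,0,0,0,0,0],[1,0,0,0,0,0,0]],
  ],
)

```text
t: 13.93
ee_pos: [479.9, 130.1, 87.8]
orientation: [2.395, 2.032, 0.001]
ft_force: [-0.8, -0.6, 2.0]
width: 38.8
grasp_force: 30.0
```

Gripped at 38.8 mm. Next I'll lift, carry it towards the tube, and view the mouth from just short of it.

Call:
servo_tool(
  plan=[
    [[1,0,0,0.3,0,0,0],[1,0,0,0.6,0,0,0],[1,0,-0.3,0.6,0,0,0],[1,0.15,-0.6,0.5,0,0,0],[1,0.2,-0.8,0.4,0,0,0]],
  ],
)

```text
t: 14.35
ee_pos: [493.8, 62.5, 185.8]
orientation: [2.392, 2.036, 0.002]
ft_force: [1.0, -0.4, -0.6]
width: 39.1
grasp_force: 30.0
```

Call:
servo_tool(
  plan=[
    [[1,0.2,-0.8,0.3,0,0,0],[1,0.2,-0.8,0.3,0,0,0],[1,0.2,-0.8,0.3,0,0,0],[1,0.2,-0.8,0.25,0,0,0],[1,0.2,-0.8,0,0,0,0]],
  ],
)

```text
t: 14.77
ee_pos: [534.7, -99.7, 232.5]
orientation: [2.393, 2.031, 0.004]
ft_force: [1.2, 0.6, -0.5]
width: 39.2
grasp_force: 30.0
```

Call:
servo_tool(
  plan=[
    [[1,0.2,-0.8,0,0,0,0],[1,0.2,-0.8,0,0,0,0],[1,0.2,-0.8,0,0,0,0],[1,0.2,-0.8,0,0,0,0],[1,0.2,-0.8,0,0,0,0]],
  ],
)

```text
t: 15.18
ee_pos: [573.6, -259.5, 230.4]
orientation: [2.396, 2.032, 0.0]
ft_force: [0.6, 0.4, -0.5]
width: 38.9
grasp_force: 30.0
```

Call:
servo_tool(
  plan=[
    [[1,0.2,-0.7,0,0,0,0],[1,0.05,-0.3,0,0,0,0],[1,0,0,0,0,0,0],[1,0,0,0,0,0,0]],
  ],
)

```text
t: 15.52
ee_pos: [583.1, -297.5, 229.5]
orientation: [-2.396, -2.031, 0.0]
ft_force: [0.8, 0.2, 0.2]
width: 38.6
grasp_force: 30.0
```

Run:
```python
from h import *
o,i=snap('wrist','s.png');c=cam('wrist',o)
print(o['t'],o['ee_pos'],cv2.Rodrigues(o['orientation'])[0][:,0],o['width'],o['grasp_force'])
for z,r in((74,26),(74,23),(50,20),(0,36)):
    print(z,w2px(c,[589,-239,z]),w2px(c,[589+r,-239,z]))
u,v=w2px(c,[589,-239,60]).astype(int)
w=i[max(0,v-60):v+60,u-60:u+60]; y0=max(0,v-60)
g=cv2.GaussianBlur(cv2.cvtColor(w,cv2.COLOR_RGB2GRAY),(5,5),1.2)
for lo in (20,30): 
    h=cv2.HoughCircles(g,cv2.HOUGH_GRADIENT_ALT,1,4,param1=120,param2=.6,minRadius=15,maxRadius=58)
for q in (h[0][:10] if h is not None else []):
    print('circle',q+[u-60,y0,0],[list(px2w(c,q[0]+u-60,q[1]+y0,z)) for z in(74,50,8)])
hsv=w.astype(int);m=((hsv[...,0]-hsv[...,2]>25)&(hsv.sum(2)<260)).astype(np.uint8)
k,l,st,ce=cv2.connectedComponentsWithStats(m)
for j in range(1,k):
    if st[j,4]>80: print(st[j]+[u-60,y0,0,0,0],ce[j]+[u-60,y0],hsv[l==j].mean(0).round())
```

```text
15.5167 [ 583.13001058 -297.53276736  229.52015037] [1.63833449e-01 9.86487796e-01 6.55554791e-04] 38.58632173855729 29.999915957450867
74 [253.3 128.6] [287.5 122.7]
74 [253.3 128.6] [283.5 123.4]
50 [253.8 126.3] [277.7 122.2]
0 [254.6 122.6] [290.9 116.4]
circle [253.         130.          33.22941208] [[np.float64(588.6), np.float64(-240.0), np.float64(74.0)], [np.float64(587.8), np.float64(-241.9), np.float64(50.0)], [np.float64(586.5), np.float64(-245.1), np.float64(8.0)]]
circle [232.         129.          40.07223511] [[np.float64(573.1), np.float64(-236.7), np.float64(74.0)], [np.float64(570.8), np.float64(-238.2), np.float64(50.0)], [np.float64(566.7), np.float64(-240.8), np.float64(8.0)]]
circle [253.         130.          24.37629318] [[np.float64(588.6), np.float64(-240.0), np.float64(74.0)], [np.float64(587.8), np.float64(-241.9), np.float64(50.0)], [np.float64(586.5), np.float64(-245.1), np.float64(8.0)]]
circle [253.         130.          41.26584625] [[np.float64(588.6), np.float64(-240.0), np.float64(74.0)], [np.float64(587.8), np.float64(-241.9), np.float64(50.0)], [np.float64(586.5), np.float64(-245.1), np.float64(8.0)]]
[216  92  35  36 205] [228.47317073 104.14146341] [108.  76.  50.]
[ 230  102   47   53 1035] [253.04830918 132.33333333] [85. 55. 38.]
```

The rim is found at (588.6,-240), radius 33 px, as expected for a 52 mm tube at 74 mm height. I'll move over it and descend slowly.

Call:
servo_tool(
  plan=[
    [[1,0.03,0.3,-0.2,0,0,0],[1,0.04,0.45,-0.3,0,0,0],[1,0.04,0.4,-0.3,0,0,0],[1,0.03,0.29,-0.3,0,0,0],[1,0,0,-0.2,0,0,0]],
  ],
)

```text
t: 15.98
ee_pos: [588.5, -235.8, 176.0]
orientation: [-2.39, -2.035, 0.001]
ft_force: [0.8, -0.5, -0.0]
width: 38.7
grasp_force: 30.0
```

Call:
servo_tool(
  plan=[
    [[1,0,0,-0.1,0,0,0],[1,0,0,0,0,0,0],[1,0,0,0,0,0,0]],
  ],
)

```text
t: 16.23
ee_pos: [589.4, -240.4, 173.6]
orientation: [2.395, 2.033, -0.0]
ft_force: [-0.0, -0.4, -0.5]
width: 39.1
grasp_force: 30.0
```

Run:
```python
from h import *
o,i=snap('wrist','t.png');c=cam('wrist',o);print(o['t'],o['ee_pos'],cv2.Rodrigues(o['orientation'])[0][:,0])
```

```text
16.2333 [ 589.43132247 -240.35845982  173.58491746] [ 1.62721660e-01  9.86672011e-01 -6.52692237e-05]
```

Call:
servo_tool(
  plan=[
    [[1,-0.02,0,-0.1,0,0,0],[1,0,0,-0.08,0,0,0],[1,0,0,-0.05,0,0,0],[1,0,0,0,0,0,0],[1,0,0,0,0,0,0]],
  ],
)

```text
t: 16.7
ee_pos: [588.4, -240.5, 164.1]
orientation: [-2.396, -2.032, 0.0]
ft_force: [0.2, -0.0, 0.2]
width: 38.6
grasp_force: 30.0
```

Call:
servo_tool(
  plan=[
    [[1,0,0,-0.06,0,0,0],[1,0,0,-0.06,0,0,0],[1,0,0,-0.05,0,0,0],[1,0,0,0,0,0,0],[1,0,0,0,0,0,0]],
  ],
)

```text
t: 17.12
ee_pos: [588.5, -240.3, 157.3]
orientation: [-2.395, -2.032, 0.0]
ft_force: [0.3, -0.2, -0.0]
width: 38.7
grasp_force: 30.0
```

No contact, and the counter's lower edge is inside the rim. Releasing.

Call:
servo_tool(
  plan=[
    [[-0.4,0,0,0,0,0,0],[-0.4,0,0,0,0,0,0],[-0.4,0,0,0,0,0,0],[-0.4,0,0,0,0,0,0],[-0.4,0,0,0,0,0,0]],
  ],
)

```text
t: 17.53
ee_pos: [588.6, -240.4, 157.6]
orientation: [2.395, 2.032, 0.0]
ft_force: [-0.3, 0.1, -0.5]
width: 61.3
grasp_force: 0.0
```

Call:
servo_tool(
  plan=[
    [[-0.4,0,0,0.2,0,0,0],[-0.4,0,0,0.5,0,0,0],[-0.4,0,0,0.8,0,0,0],[-0.4,0,-0.5,0.5,0,0,0],[-0.4,0,-0.7,0,0,0,0]],
  ],
)

```text
t: 17.95
ee_pos: [590.8, -288.1, 243.2]
orientation: [2.388, 2.031, 0.005]
ft_force: [1.6, -0.2, -0.7]
width: 61.3
grasp_force: 0.0
```

Call:
servo_tool(
  plan=[
    [[-0.4,0,-0.3,0,0,0,0],[-0.4,0,0,0,0,0,0],[-0.4,0,0,0,0,0,0],[-0.4,0,0,0,0,0,0],[-0.4,0,0,0,0,0,0]],
  ],
)

```text
t: 18.37
ee_pos: [588.2, -299.1, 236.6]
orientation: [-2.393, -2.032, 0.001]
ft_force: [-0.2, 0.2, 0.2]
width: 61.7
grasp_force: 0.0
```

Run:
```python
from h import *
o,i=snap('wrist','u.png');c=cam('wrist',o)
print(o['t'],o['ee_pos'],o['width'],o['ft_force'])
for z,r in((74,26),(64,20),(50,20)):
    p=w2px(c,[588.6,-240,z]);print(z,p,np.linalg.norm(w2px(c,[588.6+r,-240,z])-p))
u,v=w2px(c,[588.6,-240,64]).astype(int);y0=v-60;w=i[y0:v+60,u-60:u+60]
g=cv2.GaussianBlur(cv2.cvtColor(w,cv2.COLOR_RGB2GRAY),(5,5),1.2)
h=cv2.HoughCircles(g,cv2.HOUGH_GRADIENT_ALT,1,4,param1=120,param2=.6,minRadius=15,maxRadius=58)
for q in (h[0][:10] if h is not None else []): print('circle',q+[u-60,y0,0])
w=w.astype(int)
m=((w[...,0]-w[...,2]>20)&(w.sum(2)<260)).astype(np.uint8)
k,l,st,ce=cv2.connectedComponentsWithStats(m)
for j in range(1,k):
    if st[j,4]>80: print(st[j]+[u-60,y0,0,0,0],ce[j]+[u-60,y0],w[l==j].mean(0).round())
# side view, before (b.png) vs now: where do the tube pixels turn dark?
_,s=snap('side','v.png');b=cv2.cvtColor(cv2.imread('pics/b.png'),cv2.COLOR_BGR2RGB)
C=cam('side')
for z in(74,64,50,36): print('axis',z,w2px(C,[588.6,-240,z]))
col=int(w2px(C,[588.6,-240,60])[0])
for r in range(232,266,2): print(r,b[r,col-2:col+3].mean(0).round(),s[r,col-2:col+3].mean(0).round())
```

```text
18.3667 [ 588.15312088 -299.11329156  236.55068604] 61.66213313938867 [-0.23075127  0.23096113  0.20832083]
74 [246.8 128.3] 33.66897681843034
64 [247.3 127.3] 24.840692421911267
50 [247.9 126.1] 23.52551806018309
circle [247.         132.          32.85337448]
circle [247.         132.          47.89297485]
circle [258.         151.          45.47862625]
circle [247.        132.         24.3303299]
[213  90  33  32 193] [226.43005181 100.36787565] [97. 69. 45.]
[ 224  102   48   54 1991] [247.65846308 128.39176293] [99. 62. 43.]
axis 74 [315.6 240.6]
axis 64 [315.2 242.8]
axis 50 [314.7 245.9]
axis 36 [314.3 248.9]
232 [134.  99.  58.] [142. 106.  63.]
234 [130. 103.  71.] [141. 113.  80.]
236 [89. 78. 63.] [101.  88.  72.]
238 [78. 69. 55.] [79. 64. 50.]
240 [77. 67. 53.] [61. 36. 23.]
242 [62. 43. 32.] [70. 41. 24.]
244 [55. 29. 16.] [79. 49. 28.]
246 [86. 59. 38.] [59. 38. 28.]
248 [90. 73. 61.] [77. 67. 63.]
250 [53. 45. 41.] [52. 48. 45.]
252 [42. 37. 33.] [46. 42. 38.]
254 [43. 40. 36.] [51. 47. 43.]
256 [43. 40. 37.] [51. 48. 44.]
258 [43. 40. 36.] [51. 48. 44.]
260 [45. 42. 37.] [53. 49. 44.]
262 [54. 42. 32.] [51. 43. 36.]
264 [70. 43. 23.] [45. 30. 17.]
```

In the side view the stack's dark top has risen about 3 px, which matches one 14 mm counter. The mouth, seen from above, shows a full, concentric disc. The tube is standing where it was, so I'm handing in.

```bash
python3 -c "
from workcell import close_job
print(close_job())"
```

```text
the job is handed in; nothing more can be done
None
```

The counter was drawn out with the hook, the rod laid flat clear of the rack and the counter put in the tube, which images show still standing with the stack one counter higher, all in about 18 s; but while going down to grip the rod the fingertips hit the desk and the wrist force read 126.9 N for a moment, over the 120 N limit, so the job may be judged failed.

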